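# Cap the open spice jar from the spring holder

### The job

Cap the open glass spice jar on the sill: lift the top bamboo cap, and only that one, out of the spring-loaded cap holder so that the next cap rises into its place, and set it plug-down in the mouth of the open jar so that it sits flat on the rim. The jar stays standing about where it is, and the jar that already has its cap is left where it stands.

Things in the scene. Friction and masses are not known exactly. Their poses are not given: they have to be found in the camera images.
- cap: Bamboo cap on top of the holder's stack: round disc 60 mm wide, 10 mm thick, on a plug 26 mm wide, 16 mm long; 35 g. Origin: centre of the plug's underside, z up; disc 16 to 26 mm above it. It rests loose on the disc of an identical cap, whose top is at this origin's height; three caps in all. Grip the disc's edge from above, fingertips less than 16 mm below the disc, clear of the next one.
- holder: Spring cap holder, fixed: grey base 90 x 90 x 12 mm, four upright steel rods 8 mm thick at x, y = +-26 mm, tops at 100 mm; the caps stand between them on a sprung platform. Origin: centre of the base's underside, x, y along its sides. At the start the top cap's origin is about 80 mm, its top 106 mm up. The 44 mm gaps between rods, where fingers fit, face along +-x and +-y.
- lift (a joint): Height of the holder's sprung platform in m, upwards: 0 with all three caps on it; the soft spring (13 N/m, self-levelling) lifts it by 0.026, one cap's height, for each cap removed, so that the next cap stands where the last one was.
- jar: Open jar, clear glass, two steel wire rings round its neck: 85 mm tall, body 54 mm wide to 55 mm height, neck 46 mm wide from 66 mm to the rim, mouth 41 mm inside; about 0.22 kg, loose, upright. Origin: centre of its underside, z up. The cap's plug enters the mouth with 7 mm to spare all round, its disc rests on the rim; the cap's origin is then 69 mm above the jar's.
- closed_jar: A like glass jar that already has its bamboo cap on (95 mm tall in all, body 54 mm in diameter, cap 60 mm), loose, upright. Origin at the centre of its underside. Not to be moved.

How it is judged:
By the outcome, as a careful person would: the job done as asked, in the order asked, and still so for the second after the job is handed in, with the robot touching nothing.
It also fails if it takes over 48 s, if anything falls off the work surface, if the arm or the gripper's body presses on something with over 40 N, if the wrist force passes 120 N, or if a joint passes its speed limit or range.

### The arm

A 6-joint arm with a two-finger parallel gripper is mounted at the origin on the work surface. World frame = base frame: x ahead of the robot, y to its left, z up, the work surface at z = 0. Lengths are in m, angles in degrees, forces in N, time in s.
With the tool pointing down it reaches from about 0.35 to 0.875 m from the base axis. Payload 4.2 kg.
Tool frame: the origin (TCP) lies at the very end of the fingers, on their centre line; the grasp point (between the pads) lies 19 mm behind it; z points along the fingers, y is the direction in which the jaws open and shut (so a half turn about z gives the same grasp; the last joint's range is limited). The gripper opens to 87 mm and grips with 3 to 60 N. Pads are 19 mm wide; open, the fingers measure 117 mm over their backs; the gripper's body (75 mm by 190 mm) begins 51 mm behind the grasp point.
Start: joints at [-48.724, 22.042, 0.453, 0, -68.411, -14.817], TCP at [0.278, -0.56, 0.223] pointing down, gripper open.
Joint ranges: [-179.83, 179.83], [-69.29, 118.12], [-61.27, 80.66], [-181.25, 117.63], [-171.15, -9.14], [-177.46, 177.46]. Speed limits (degrees/s): [159.86, 159.86, 180, 180, 180, 180].

### API

Orientations are given as a 3x3 rotation matrix whose columns are the frame's x, y, z axes.
In Python, from station import r, imaging gives the robot as it stands. The module is installed in compiled form; this text tells all that it offers.
- The arm moves only by the tool move_arm, never from a script. Its argument "motion" is one flat list of numbers, 7 for each row, row after row: the shift along the tool's x, y, z in units of 40 mm (1.0 is 40 mm), then the turn, a rotation vector about the tool's x, y, z in units of 5 degrees (1.0 is 5 degrees), then the gripper's target within -1 to 1 (shut at 1, half-way at 0, fully open at -1). In form: [dx, dy, dz, wx, wy, wz, gripper, dx, dy, dz, wx, wy, wz, gripper, ...]. A call has 1 to 20 rows; each row is the pose to reach, as a shift and turn from the pose measured when the call began, along the tool's axes at that moment; what a row does not reach only later rows make up. A row lasts 1/12 s, in which the tool goes at most 41.7 mm and 7.16 degrees, less where a joint would pass 70% of its speed; a pose out of reach is approached as far as the arm can. A call with a gripper value outside its range is refused whole. The fingers move at their own pace and stop on an object; the grip force is fixed at half the most. Time passes only in rows, so rows that repeat a pose let the fingers close. It gives the time, the measured TCP pose, the force and the opening at its end, in the units of the state.
- r.sense(): the state, without advancing time (a new reading comes with each control period).
- imaging.capture(name): name is "scene" or "top"; returns the picture (400x640x3 uint8, blue, green, red); there is no depth.
- imaging.camera_params(name): a dict with "intrinsics" (3x3 intrinsics, pixels), "k1" (the pictures are not rectified: a ray, as slopes to the right and down, at radius r is drawn at 1 + k1 r^2 times it, then the intrinsics apply), "world_from_camera" (4x4, takes a point from camera to world coordinates). Camera axes: x right, y down, z forward; pixel columns grow to the right and rows downward; lengths in m; the calibration is good to about 2 mm. A picture is of the moment at which its call begins. camera_params takes no time and is no camera call.
- r.finish_job(): hands the job in, once; it reports no verdict.
The state is a dict: "time_s": time; "joints": joint angles; "joint_velocities": joint speeds; "effort": joint torques, N m; "tcp_pos": TCP position; "ee_rot": TCP orientation; "wrist_force": force on the tool from outside, world axes, zero at the start; "moment": the same for the moment, N m; "gripper_width": opening from 0.0 (shut) to 1.0 (fully open).
Only numpy, scipy, OpenCV 4.12 (cv2) and the standard library are available. Lean on these libraries where they do the work, as an engineer would, in place of code of your own. Each camera call takes 0.05 s, during which the arm holds its last target.

## Working session

There is one attempt and no reset: what is moved stays moved. The work goes in short steps, Python scripts to look and compute and a tool call to move; the robot and the scene stay as the last step left them, time stands still between calls to the robot, and variables do not carry over. Pictures are saved under pics/ and viewed, and the job is handed in when it is done.

Besides the shell and the picture viewer there is one more tool, called after "Call:" as name(argument=value, ...) on one line, values as JSON. move_arm: Moves the arm, as the interface text tells. Its arguments: {"type":"object","properties":{"motion":{"type":"array","items":{"type":"number"}}},"required":["motion"]}

```bash
mkdir -p pics; python3 - <<'E'
from station import r, imaging
import cv2
s=r.sense();print({k:s[k] for k in ('time_s','tcp_pos','ee_rot','wrist_force','gripper_width')})
for n in('scene','top'):
    p=imaging.camera_params(n);print(n,p)
    cv2.imwrite(f'pics/{n}0.png',imaging.capture(n))
E
```

```text
{'time_s': 0.0, 'tcp_pos': array([ 0.27823014, -0.5589574 ,  0.22145584]), 'ee_rot': array([[-8.95324344e-01, -4.45413485e-01, -1.07125659e-03],
       [-4.45414764e-01,  8.95322218e-01,  1.95291255e-03],
       [ 8.92662441e-05,  2.22564365e-03, -9.99997519e-01]]), 'wrist_force': array([ 0.12715992,  0.618553  , -0.36198669]), 'gripper_width': 0.9964199975646935}
scene {'intrinsics': array([[393.2470283 ,   0.        , 317.97930673],
       [  0.        , 393.2470283 , 200.3532419 ],
       [  0.        ,   0.        ,   1.        ]]), 'k1': -0.04441096442291323, 'world_from_camera': array([[ 0.10286486,  0.64817697, -0.75451006,  1.05692458],
       [ 0.99447619, -0.05109369,  0.09168718, -0.06230297],
       [ 0.02087881, -0.75977368, -0.64985231,  0.54327719],
       [ 0.        ,  0.        ,  0.        ,  1.        ]])}
top {'intrinsics': array([[403.78141799,   0.        , 322.9215042 ],
       [  0.        , 403.78141799, 195.8444973 ],
       [  0.        ,   0.        ,   1.        ]]), 'k1': 0.034820270848225796, 'world_from_camera': array([[-0.0031713 , -0.99588258,  0.09059702,  0.45575933],
       [-0.99996643,  0.00247372, -0.00781106, -0.00521446],
       [ 0.00755479, -0.09061875, -0.995857  ,  0.87342784],
       [ 0.        ,  0.        ,  0.        ,  1.        ]])}
```

View pics/scene0.png

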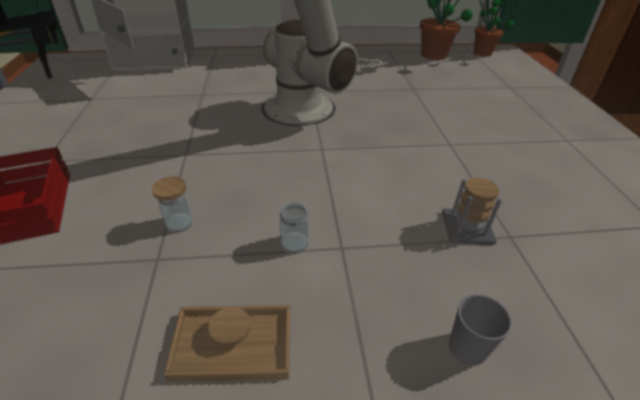

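View pics/top0.png

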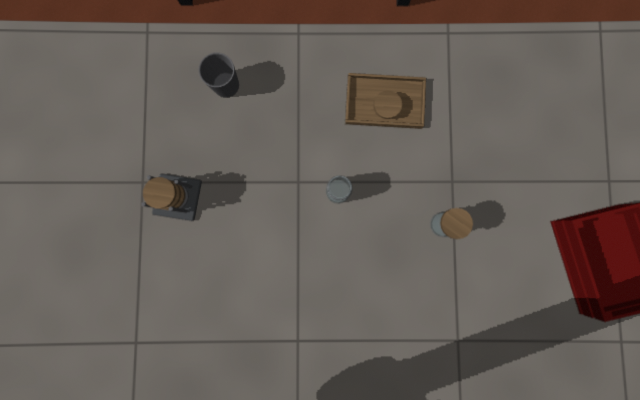

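The scene view shows the holder stack at about (480,188), the open jar's rim at (293,212) and the closed jar's cap at (170,188). In the top view the top cap is at (160,193), the open jar at (340,189) and the closed jar's cap at (457,223). The tray also holds a stray cap. I'll zoom in and measure.

```bash
cat > h.py <<'E'
import numpy as np, cv2
from station import r, imaging
def ray(n,u,v):
    p=imaging.camera_params(n);K=p['intrinsics'];k=p['k1'];T=p['world_from_camera']
    d=np.array([(u-K[0,2])/K[0,0],(v-K[1,2])/K[1,1]]);x=d.copy()
    for _ in range(30): x=d/(1+k*(x@x))
    return T[:3,3],T[:3,:3]@np.r_[x,1]
def onz(n,u,v,z):
    o,d=ray(n,u,v);return o+d*(z-o[2])/d[2]
def px(n,P):
    p=imaging.camera_params(n);K=p['intrinsics'];T=p['world_from_camera']
    c=T[:3,:3].T@(np.array(P)-T[:3,3]);x=c[:2]/c[2];x=x*(1+p['k1']*(x@x));return K[:2,:2]@x+K[:2,2]
def circfit(P):
    A=np.c_[2*P[:,:2],np.ones(len(P))];b=(P[:,:2]**2).sum(1);s=np.linalg.lstsq(A,b,rcond=None)[0]
    return s[:2],np.sqrt(s[2]+s[:2]@s[:2])
E
python3 - <<'E'
import cv2,numpy as np
a=cv2.imread('pics/scene0.png');b=cv2.imread('pics/top0.png')
def c(im,x,y,w=80,h=80,s=5): return cv2.resize(im[y:y+h,x:x+w],None,fx=s,fy=s,interpolation=cv2.INTER_CUBIC)
cv2.imwrite('pics/c1.png',np.hstack([c(a,435,170),c(b,130,160)]))
cv2.imwrite('pics/c2.png',np.hstack([c(a,255,190),c(b,300,150)]))
E
```

```text
(no output)
```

View pics/c1.png

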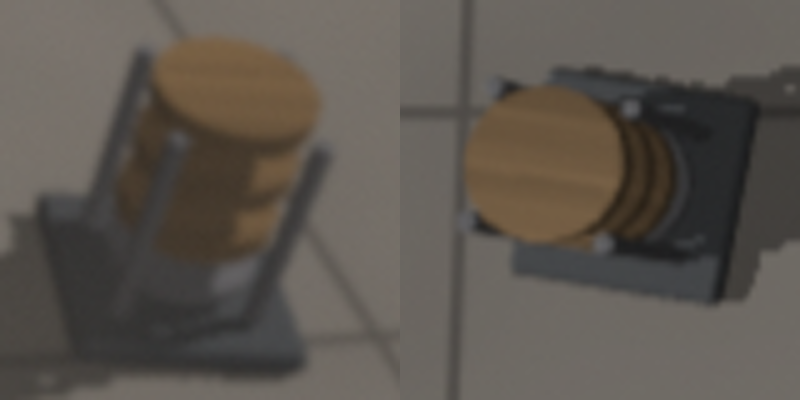

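View pics/c2.png

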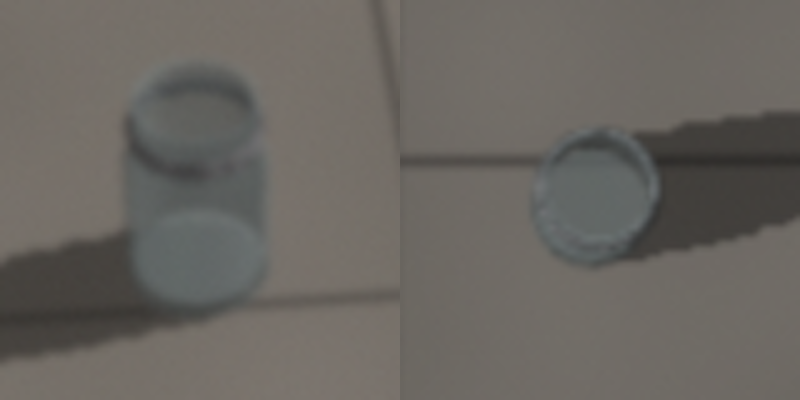

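```bash
python3 - <<'E'
from h import *
a=cv2.imread('pics/scene0.png').astype(int);b=cv2.imread('pics/top0.png').astype(int)
f=lambda n,x,y,x0,y0:(n,x0+(x+.5)/5-.5,y0+(y+.5)/5-.5)
# bamboo masks
for n,im,(x,y,w,h),t in(('top',b,(130,160,80,80),0),('scene',a,(435,170,80,80),0),('top',b,(420,190,70,60),0),('scene',a,(140,170,60,50),0)):
    c=im[y:y+h,x:x+w]
    for th in (80,90,100,110):
        m=((c[...,2]-c[...,0]>25)&(c[...,2]>th)).astype(np.uint8)
        cs,_=cv2.findContours(m,0,1)
        if not cs: continue
        q=max(cs,key=cv2.contourArea)
        if len(q)<5: continue
        e=cv2.fitEllipse(q);z=.106 if x in(130,435) else .095
        print(n,x,th,cv2.contourArea(q),np.round(e[0]+np.array([x,y]),1),np.round(e[1],1),onz(n,e[0][0]+x,e[0][1]+y,z).round(4))
print('cap manual',onz(*f('top',544,163.5-0+0,130-80,160),.106),onz(*f('scene',236,90,435,170),.106))
for p in((631,107),(604,243),(496,88),(468,222)): print('rod',onz(*f('top',*p,50,160),.1).round(4))
for p in((758,98),(716,303)): print('basecorner',onz(*f('top',*p,50,160),.012).round(4))
for p in((75,355),(303,360),(45,197)): print('basecorner',onz(*f('scene',*p,435,170),.012).round(4))
print('jar',onz(*f('top',600,185,220,150),.085),onz(*f('scene',194,117,255,190),.085))
E
```

```text
top 130 80 743.5 [158.3 192.8] [30.7 31.5] [0.5321 0.3004 0.106 ]
top 130 90 719.0 [158.  192.5] [29.8 30.8] [0.5327 0.3009 0.106 ]
top 130 100 624.0 [157.7 193.6] [26.3 30.8] [0.5305 0.3015 0.106 ]
top 130 110 129.5 [156.5 202.5] [ 8.  25.2] [0.5137 0.3031 0.106 ]
scene 435 80 548.5 [482.8 189.9] [24.6 34.6] [0.5436 0.2993 0.106 ]
scene 435 90 472.5 [482.1 186.7] [17.7 34.1] [0.5348 0.3018 0.106 ]
scene 435 100 440.0 [482.1 186.2] [16.7 33.9] [0.5333 0.3025 0.106 ]
scene 435 110 351.5 [481.8 184.9] [14.3 33.8] [0.5296 0.3035 0.106 ]
top 420 80 740.5 [456.4 223. ] [30.1 31.3] [ 0.4736 -0.2677  0.095 ]
top 420 90 705.5 [456.9 222.8] [29.3 30.8] [ 0.4739 -0.2686  0.095 ]
top 420 100 615.0 [457.6 222.1] [26.3 30.9] [ 0.4753 -0.27    0.095 ]
top 420 110 109.0 [462.6 214.4] [ 6.9 24.4] [ 0.49  -0.28   0.095]
scene 140 80 574.0 [168.8 186.9] [21.3 34.7] [ 0.4778 -0.2655  0.095 ]
scene 140 90 540.5 [168.8 186.3] [19.9 35.1] [ 0.476  -0.2659  0.095 ]
scene 140 100 500.0 [168.5 185.9] [18.8 35.1] [ 0.4747 -0.2665  0.095 ]
scene 140 110 383.0 [165.9 186.2] [17.8 29.4] [ 0.4752 -0.2711  0.095 ]
cap manual [0.53308765 0.30024848 0.106     ] [0.53715494 0.30024181 0.106     ]
rod [0.5554 0.2705 0.1   ]
rod [0.5032 0.2791 0.1   ]
rod [0.5628 0.3217 0.1   ]
rod [0.5114 0.3303 0.1   ]
basecorner [0.5705 0.2482 0.012 ]
basecorner [0.483  0.2637 0.012 ]
basecorner [0.5756 0.248  0.012 ]
basecorner [0.5859 0.3348 0.012 ]
basecorner [0.4876 0.2675 0.012 ]
jar [ 0.54564739 -0.04423535  0.085     ] [ 0.55489931 -0.04339673  0.085     ]
```

```bash
python3 - <<'E'
from h import *
f=lambda n,x,y,x0,y0:(n,x0+(x+.5)/5-.5,y0+(y+.5)/5-.5)
print('back rim scene',onz(*f('scene',194,60,255,190),.085))
print('inner back scene',onz(*f('scene',194,80,255,190),.085))
print('floor front scene',onz(*f('scene',200,308,255,190),.0),'floor back',onz(*f('scene',200,211,255,190),.0))
print('top rim top',onz(*f('top',600,127,220,150),.085),'right',onz(*f('top',659,188,220,150),.085))
print('top floor bottom',onz(*f('top',595,265,220,150),0.0),'left',onz(*f('top',533,200,220,150),.0))
a=cv2.imread('pics/scene0.png');b=cv2.imread('pics/top0.png')
out=[]
for n,im,x,y in(('scene',a,270,195),('top',b,315,165)):
    s=10;c=cv2.resize(im[y:y+40 if n=='top' else y+55,x:x+40],None,fx=s,fy=s,interpolation=cv2.INTER_CUBIC)
    c=cv2.convertScaleAbs(c,alpha=2,beta=-90)
    c=cv2.copyMakeBorder(c,0,550-c.shape[0],0,0,0)
    out.append(c)
cv2.imwrite('pics/c3.png',np.hstack(out))
E
```

```text
back rim scene [ 0.52479868 -0.04171863  0.085     ]
inner back scene [ 0.53558829 -0.04231978  0.085     ]
floor front scene [ 0.56633194 -0.04352883  0.        ] floor back [ 0.51601706 -0.04059112  0.        ]
top rim top [ 0.56864361 -0.04439193  0.085     ] right [ 0.54440532 -0.06742122  0.085     ]
top floor bottom [ 0.52041868 -0.04603114  0.        ] left [ 0.54884043 -0.01924037  0.        ]
```

View pics/c3.png

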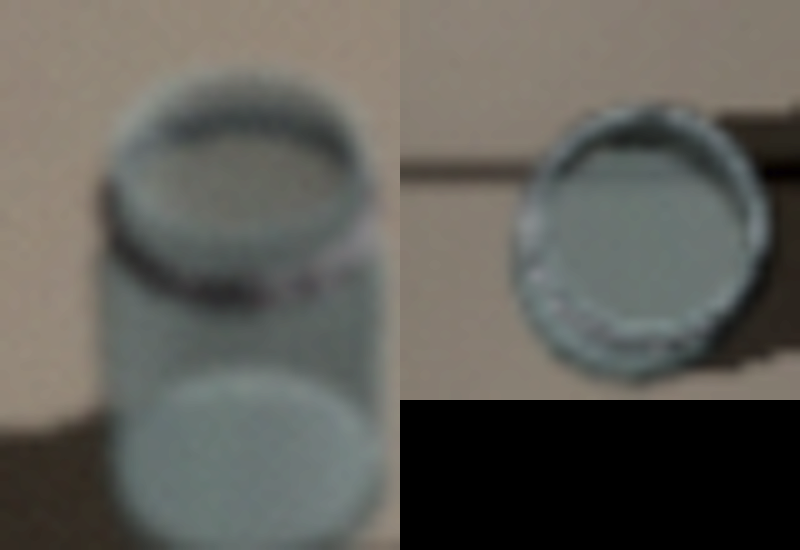

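```bash
cat >> h.py <<'E'
from scipy.spatial.transform import Rotation as Ro
def row(pos,ang):
    s=r.sense();R=s['ee_rot'];a=np.radians(ang)
    y=np.array([np.cos(a),np.sin(a),0]);z=np.array([0,0,-1.]);T=np.c_[np.cross(y,z),y,z]
    d=R.T@(np.array(pos)-s['tcp_pos'])/.04;w=Ro.from_matrix(R.T@T).as_rotvec(degrees=True)/5
    print('t',s['time_s'],'tcp',s['tcp_pos'].round(4),'F',s['wrist_force'].round(2),'grip',round(float(s['gripper_width']),3))
    print('row',d.round(3),w.round(3))
E
python3 -c "
from h import *
row([.533,.3005,.2],170.3)"
```

```text
t 0.1 tcp [ 0.2783 -0.559   0.2216] F [ 0.13 -1.03  0.43] grip 0.996
row [-15.273  16.401   0.57 ] [ 2.100e-02  9.000e-03 -1.077e+01]
```

Call:
move_arm(motion=[-15.27,16.4,0.57,0.02,0.01,-10.77,-1,-15.27,16.4,0.57,0.02,0.01,-10.77,-1,-15.27,16.4,0.57,0.02,0.01,-10.77,-1,-15.27,16.4,0.57,0.02,0.01,-10.77,-1,-15.27,16.4,0.57,0.02,0.01,-10.77,-1,-15.27,16.4,0.57,0.02,0.01,-10.77,-1,-15.27,16.4,0.57,0.02,0.01,-10.77,-1,-15.27,16.4,0.57,0.02,0.01,-10.77,-1,-15.27,16.4,0.57,0.02,0.01,-10.77,-1,-15.27,16.4,0.57,0.02,0.01,-10.77,-1,-15.27,16.4,0.57,0.02,0.01,-10.77,-1,-15.27,16.4,0.57,0.02,0.01,-10.77,-1,-15.27,16.4,0.57,0.02,0.01,-10.77,-1,-15.27,16.4,0.57,0.02,0.01,-10.77,-1,-15.27,16.4,0.57,0.02,0.01,-10.77,-1,-15.27,16.4,0.57,0.02,0.01,-10.77,-1,-15.27,16.4,0.57,0.02,0.01,-10.77,-1,-15.27,16.4,0.57,0.02,0.01,-10.77,-1,-15.27,16.4,0.57,0.02,0.01,-10.77,-1,-15.27,16.4,0.57,0.02,0.01,-10.77,-1])

```text
time_s: 1.77
tcp_pos: [0.5147, 0.2414, 0.2012]
ee_rot: [[-0.168, -0.986, -0.001], [-0.986, 0.168, -0.0], [0.0, 0.001, -1.0]]
wrist_force: [1.1, -1.7, 0.7]
gripper_width: 0.997
```

```bash
python3 -c "
from h import *
row([.533,.3005,.15],170.3)"
```

```text
t 1.7667 tcp [0.5147 0.2414 0.2012] F [ 1.14 -1.69  0.7 ] grip 0.997
row [-1.535 -0.204  1.279] [ 0.008 -0.005  0.005]
```

Call:
move_arm(motion=[-1.535,-0.2,0.4,0,0,0,-1,-1.535,-0.2,0.4,0,0,0,-1,-1.535,-0.2,1.28,0,0,0,-1,-1.535,-0.2,1.28,0,0,0,-1,-1.535,-0.2,1.28,0,0,0,-1,-1.535,-0.2,1.28,0,0,0,-1])

```text
time_s: 2.27
tcp_pos: [0.5332, 0.3001, 0.1508]
ee_rot: [[-0.168, -0.986, 0.0], [-0.986, 0.168, -0.001], [0.001, -0.0, -1.0]]
wrist_force: [0.0, 0.3, 0.9]
gripper_width: 1.002
```

```bash
python3 -c "
from h import *
row([.533,.3005,.085],170.3)
a=imaging.capture('scene');b=imaging.capture('top')
def c(im,x,y,w=100,h=100,s=4): return cv2.resize(im[y:y+h,x:x+w],None,fx=s,fy=s,interpolation=cv2.INTER_CUBIC)
cv2.imwrite('pics/d1.png',np.hstack([c(a,430,130),c(b,110,140)]))"
```

```text
t 2.2667 tcp [0.5332 0.3001 0.1508] F [0.   0.32 0.87] grip 1.002
row [-0.01   0.007  1.646] [-0.002 -0.009  0.006]
```

View pics/d1.png

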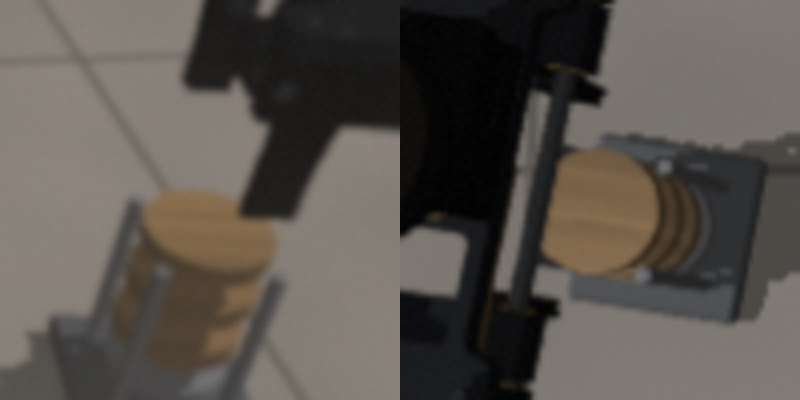

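```bash
python3 -c "
from h import *
s=r.sense();y=s['ee_rot'][:,1]
for d in(-.0435,-.0585):print((px('scene',s['tcp_pos']+y*d)-[430,130])*4)
for d in(.0435,.0585):print((px('top',s['tcp_pos']+y*d)-[110,140])*4, (px('top',s['tcp_pos']-y*d)-[110,140])*4)
"
```

```text
[261.89462073 203.79031519]
[272.00807828 226.09922757]
[131.59357722 294.03254105] [171.8655028  102.18011423]
[124.48252608 327.5631574 ] [178.65021004  69.52192632]
```

The image shows the fingers where the kinematics put them: the front fingertip is at crop (268,215) and was predicted at about (267,215). They straddle the cap along the holder's x axis, so I'll descend.

Call:
move_arm(motion=[-0.01,0,0.6,0,0,0,-1,-0.01,0,1.0,0,0,0,-1,-0.01,0,1.3,0,0,0,-1,-0.01,0,1.5,0,0,0,-1,-0.01,0,1.65,0,0,0,-1,-0.01,0,1.65,0,0,0,-1,-0.01,0,1.65,0,0,0,-1])

```text
time_s: 2.95
tcp_pos: [0.5344, 0.301, 0.0869]
ee_rot: [[-0.169, -0.986, 0.003], [-0.986, 0.169, 0.002], [-0.003, -0.003, -1.0]]
wrist_force: [-0.4, -0.1, 0.4]
gripper_width: 1.001
```

```bash
python3 -c "
from h import *
row([.533,.3005,.085],170.3)
a=imaging.capture('scene');b=imaging.capture('top')
def c(im,x,y,w=100,h=100,s=4): return cv2.resize(im[y:y+h,x:x+w],None,fx=s,fy=s,interpolation=cv2.INTER_CUBIC)
cv2.imwrite('pics/d2.png',np.hstack([c(a,430,130),c(b,110,140)]))"
```

```text
t 2.95 tcp [0.5344 0.301  0.0869] F [-0.43 -0.14  0.4 ] grip 1.001
row [0.017 0.032 0.048] [-0.031  0.03  -0.   ]
```

View pics/d2.png

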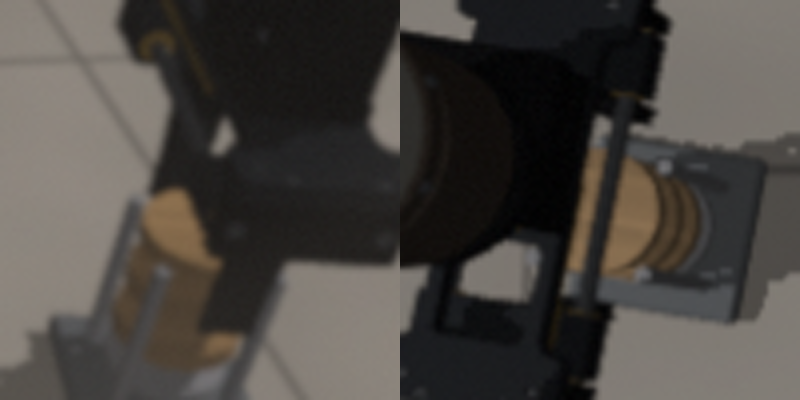

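Call:
move_arm(motion=[0,0,0.05,0,0,0,-1,0,0,0.05,0,0,0,1,0,0,0.05,0,0,0,1,0,0,0.05,0,0,0,1,0,0,0.05,0,0,0,1,0,0,0.05,0,0,0,1,0,0,0.05,0,0,0,1,0,0,0.05,0,0,0,1])

```text
time_s: 3.72
tcp_pos: [0.5345, 0.3012, 0.0852]
ee_rot: [[-0.168, -0.986, 0.003], [-0.986, 0.168, 0.003], [-0.003, -0.003, -1.0]]
wrist_force: [-0.2, 0.8, 0.4]
gripper_width: 0.678
```

```bash
python3 -c "
from h import *
row([.534,.301,.2],170.3)"
```

```text
t 3.7167 tcp [0.5345 0.3012 0.0852] F [-0.25  0.78  0.43] grip 0.678
row [-2.000e-03  2.000e-03 -2.871e+00] [-0.034  0.037  0.001]
```

The opening of 0.678 is about 59 mm, so the disc is gripped. I'll lift it slowly.

Call:
move_arm(motion=[0,0,-0.1,0,0,0,1,0,0,-0.25,0,0,0,1,0,0,-0.4,0,0,0,1,0,0,-0.6,0,0,0,1,0,0,-0.8,0,0,0,1,0,0,-1.1,0,0,0,1,0,0,-1.5,0,0,0,1,0,0,-1.9,0,0,0,1,0,0,-2.3,0,0,0,1,0,0,-2.4,0,0,0,1,0,0,-2.4,0,0,0,1])

```text
time_s: 4.63
tcp_pos: [0.5348, 0.3016, 0.1834]
ee_rot: [[-0.168, -0.986, 0.007], [-0.986, 0.168, 0.006], [-0.007, -0.006, -1.0]]
wrist_force: [0.3, 0.7, -0.6]
gripper_width: 0.678
```

```bash
python3 -c "
from h import *
row([.5465,-.044,.175],116)
a=imaging.capture('scene');b=imaging.capture('top')
def c(im,x,y,w=100,h=100,s=4): return cv2.resize(im[y:y+h,x:x+w],None,fx=s,fy=s,interpolation=cv2.INTER_CUBIC)
cv2.imwrite('pics/d3.png',np.hstack([c(a,430,130),c(b,110,140)]))"
```

```text
t 4.6333 tcp [0.5348 0.3016 0.1834] F [ 0.32  0.67 -0.61] grip 0.678
row [ 8.469 -1.74   0.163] [-0.024  0.101 10.862]
```

View pics/d3.png

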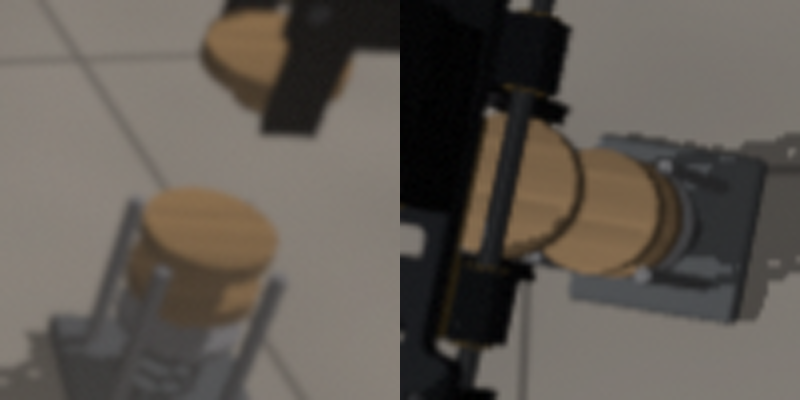

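The held cap is in the fingers, plug down, and the next cap has risen into its place (scene crop, disc at about (208,230)). Now I'll carry the cap to above the jar and turn the jaws so the scene camera sees the plug.

```bash
python3 -c "
from h import *
row([.5465,-.044,.175],90)"
```

```text
t 4.7333 tcp [0.5337 0.3008 0.1807] F [ 0.14  0.02 -0.38] grip 0.678
row [ 8.442 -1.77   0.122] [4.0000e-03 4.6000e-02 1.6058e+01]
```

Call:
move_arm(motion=[0.8,-0.17,0.1,0,0,1.3,1,1.6,-0.34,0.1,0,0,2.6,1,2.4,-0.51,0.1,0,0,3.9,1,3.2,-0.68,0.1,0,0,5.2,1,4.0,-0.85,0.1,0,0,6.5,1,4.8,-1.02,0.1,0,0,7.8,1,5.6,-1.19,0.1,0,0,9.1,1,6.4,-1.36,0.1,0,0,10.4,1,7.2,-1.53,0.1,0,0.03,11.7,1,7.8,-1.65,0.12,0,0.05,13.0,1,8.2,-1.72,0.12,0,0.05,14.3,1,8.44,-1.77,0.12,0,0.05,15.5,1,8.44,-1.77,0.12,0,0.05,16.06,1,8.44,-1.77,0.12,0,0.05,16.06,1,8.44,-1.77,0.12,0,0.05,16.06,1,8.44,-1.77,0.12,0,0.05,16.06,1])

```text
time_s: 6.07
tcp_pos: [0.5462, -0.0437, 0.1744]
ee_rot: [[-1.0, -0.001, -0.002], [-0.001, 1.0, -0.0], [0.002, -0.0, -1.0]]
wrist_force: [0.1, -0.2, -0.6]
gripper_width: 0.679
```

```bash
python3 -c "
from h import *
row([.5465,-.044,.13],90)
a=imaging.capture('scene');b=imaging.capture('top');cv2.imwrite('pics/e1s.png',a);cv2.imwrite('pics/e1t.png',b)
def c(im,x,y,w=100,h=100,s=4): return cv2.resize(im[y:y+h,x:x+w],None,fx=s,fy=s,interpolation=cv2.INTER_CUBIC)
cv2.imwrite('pics/e1.png',np.hstack([c(a,245,160),c(b,290,140)]))"
```

```text
t 6.0667 tcp [ 0.5462 -0.0437  0.1744] F [ 0.09 -0.22 -0.57] grip 0.679
row [-0.01  -0.007  1.11 ] [-0.002 -0.02   0.015]
```

View pics/e1.png

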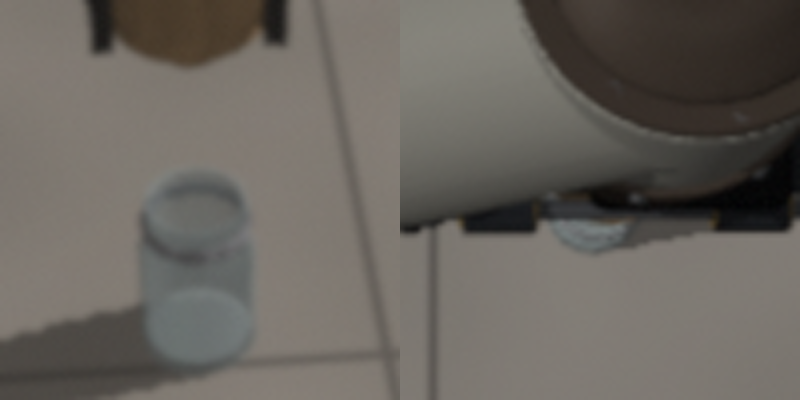

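The cap hangs above the jar. In the scene crop the cap centre is near column 188 and the jar rim near column 197. I'll go lower and check their alignment.

Call:
move_arm(motion=[-0.01,0,0.5,0,0,0,1,-0.01,0,0.9,0,0,0,1,-0.01,0,1.2,0,0,0,1,-0.01,0,1.3,0,0,0,1,-0.01,0,1.3,0,0,0,1,-0.01,0,1.3,0,0,0,1])

```text
time_s: 6.67
tcp_pos: [0.5471, -0.0433, 0.1232]
ee_rot: [[-1.0, -0.002, -0.0], [-0.002, 1.0, -0.0], [0.0, -0.0, -1.0]]
wrist_force: [-0.1, 0.1, -0.1]
gripper_width: 0.68
```

```bash
python3 -c "
from h import *
row([.5465,-.044,.074],90)
a=imaging.capture('scene');cv2.imwrite('pics/e2s.png',a)
def c(im,x,y,w=80,h=60,s=10): return cv2.resize(im[y:y+h,x:x+w],None,fx=s,fy=s,interpolation=cv2.INTER_CUBIC)
cv2.imwrite('pics/e2.png',cv2.convertScaleAbs(c(a,255,170),alpha=1.6,beta=-40))"
```

```text
t 6.6667 tcp [ 0.5471 -0.0433  0.1232] F [-0.13  0.14 -0.06] grip 0.68
row [ 0.015 -0.016  1.23 ] [-0.003 -0.005  0.024]
```

View pics/e2.png

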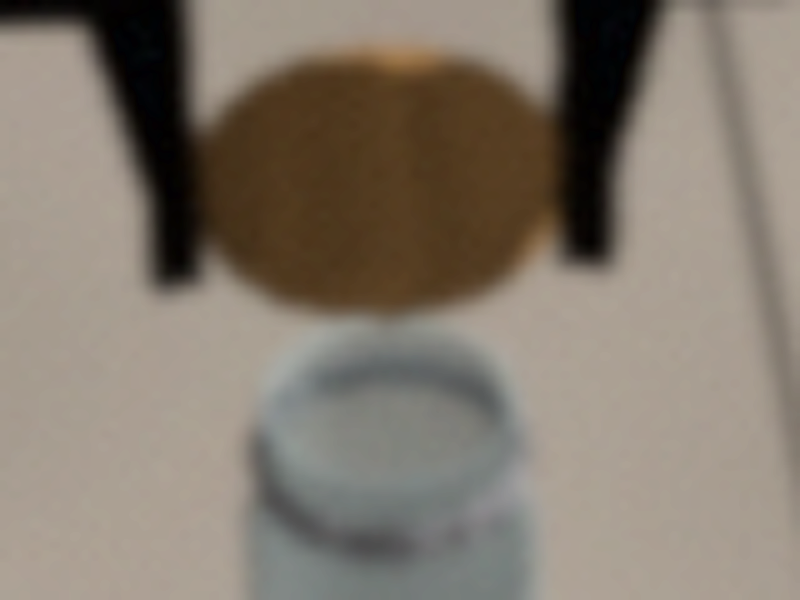

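```bash
python3 -c "
from h import *
c=r.sense()['tcp_pos'];c=np.array([.5470,-.0433,.1232])
def ext(rad,dz):
    P=np.array([(px('scene',c+[rad*np.cos(t),rad*np.sin(t),dz])-[255,170])*10 for t in np.linspace(0,6.28,73)])
    return P.min(0).round(0),P.max(0).round(0)
print('disc top',ext(.03,.0208));print('disc bot',ext(.03,.0108));print('plug',ext(.013,-.0052))
c=np.array([.5465,-.044,0]);print('rim',ext(.023,.085),'mouth',ext(.0205,.085))
"
```

```text
disc top (array([192.,  24.]), array([557., 249.]))
disc bot (array([195.,  70.]), array([557., 297.]))
plug (array([301., 205.]), array([455., 304.]))
rim (array([245., 312.]), array([510., 488.])) mouth (array([260., 321.]), array([496., 478.]))
```

The cap sits about 1 mm off the jar's axis, well inside the 7 mm slack. I'll lower it into the mouth.

Call:
move_arm(motion=[0,0,0.2,0,0,0,1,0,0,0.4,0,0,0,1,0,0,0.6,0,0,0,1,0,0,0.75,0,0,0,1,0,0,0.9,0,0,0,1,0,0,1.0,0,0,0,1,0,0,1.05,0,0,0,1,0,0,1.05,0,0,0,1,0,0,1.05,0,0,0,1])

```text
time_s: 7.47
tcp_pos: [0.5476, -0.0433, 0.0816]
ee_rot: [[-1.0, -0.002, 0.001], [-0.002, 1.0, -0.0], [-0.001, -0.0, -1.0]]
wrist_force: [0.1, 0.1, -0.7]
gripper_width: 0.679
```

```bash
python3 -c "
from h import *
row([.547,-.0433,.0745],90)
a=imaging.capture('scene');cv2.imwrite('pics/e3s.png',a)
def c(im,x,y,w=80,h=60,s=10): return cv2.resize(im[y:y+h,x:x+w],None,fx=s,fy=s,interpolation=cv2.INTER_CUBIC)
cv2.imwrite('pics/e3.png',cv2.convertScaleAbs(c(a,255,190),alpha=1.6,beta=-40))"
```

```text
t 7.4667 tcp [ 0.5476 -0.0433  0.0816] F [ 0.14  0.12 -0.67] grip 0.679
row [0.015 0.001 0.177] [-0.002  0.007  0.024]
```

View pics/e3.png

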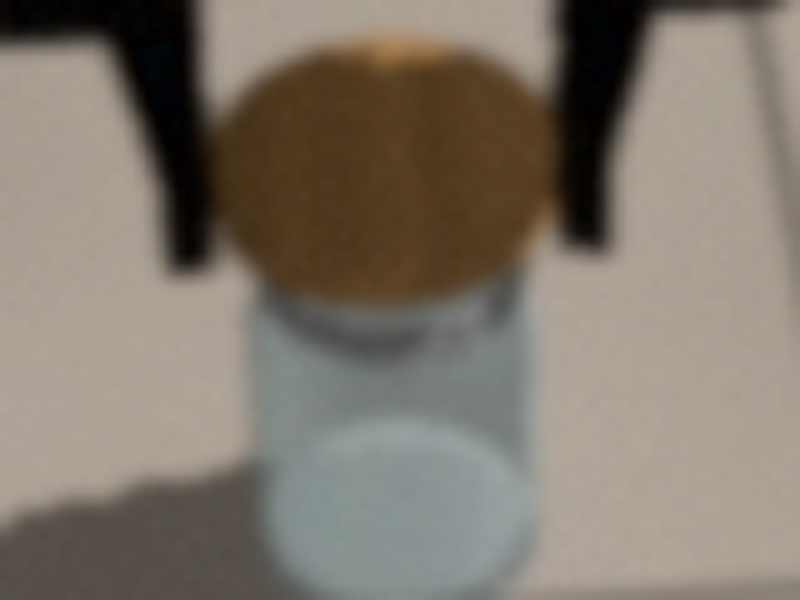

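The cap covers the mouth and the plug is partly in, with no contact force. I'll lower it the rest of the way gently.

Call:
move_arm(motion=[0.01,0,0.05,0,0,0,1,0.01,0,0.1,0,0,0,1,0.01,0,0.14,0,0,0,1,0.01,0,0.16,0,0,0,1,0.01,0,0.16,0,0,0,1,0.01,0,0.16,0,0,0,1])

```text
time_s: 8.02
tcp_pos: [0.5477, -0.0435, 0.0765]
ee_rot: [[-1.0, -0.003, 0.002], [-0.003, 1.0, -0.001], [-0.002, -0.001, -1.0]]
wrist_force: [-1.3, -0.1, 4.4]
gripper_width: 0.679
```

At 4.4 N upward with the tip at 76.5 mm, the disc has met the rim. I'll release it and look.

Call:
move_arm(motion=[0,0,0,0,0,0,0,0,0,0,0,0,0,-0.5,0,0,0,0,0,0,-0.7,0,0,0,0,0,0,-0.8,0,0,0,0,0,0,-0.8,0,0,0,0,0,0,-0.8])

```text
time_s: 8.52
tcp_pos: [0.5477, -0.0435, 0.0763]
ee_rot: [[-1.0, -0.003, 0.002], [-0.003, 1.0, -0.001], [-0.002, -0.001, -1.0]]
wrist_force: [-0.2, 0.7, 0.5]
gripper_width: 0.883
```

```bash
python3 -c "
from h import *
row([.547,-.0433,.2],90)
a=imaging.capture('scene');cv2.imwrite('pics/e4s.png',a)
def c(im,x,y,w=80,h=60,s=10): return cv2.resize(im[y:y+h,x:x+w],None,fx=s,fy=s,interpolation=cv2.INTER_CUBIC)
cv2.imwrite('pics/e4.png',cv2.convertScaleAbs(c(a,255,190),alpha=1.6,beta=-40))"
```

```text
t 8.5167 tcp [ 0.5477 -0.0435  0.0763] F [-0.23  0.7   0.52] grip 0.883
row [ 1.100e-02  2.000e-03 -3.091e+00] [-0.007  0.021  0.03 ]
```

View pics/e4.png

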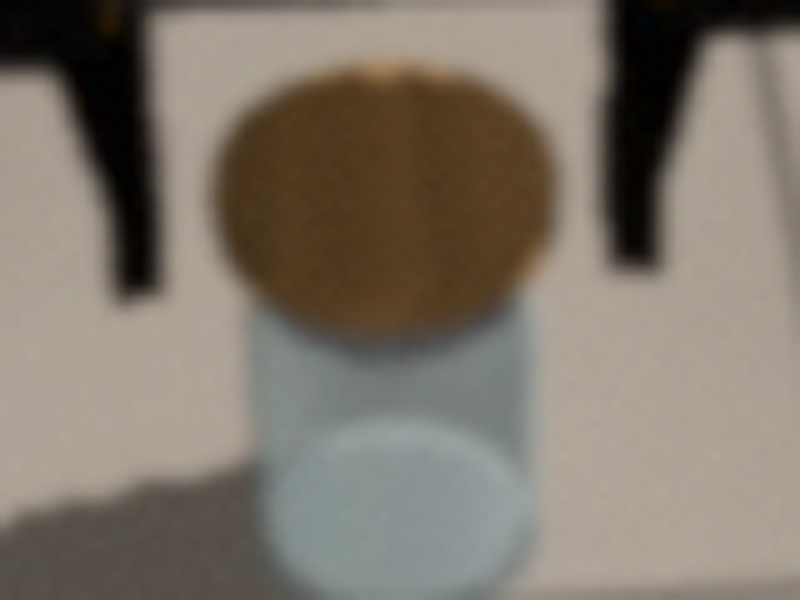

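The cap sits on the jar at crop (385,200), the fingers are clear on both sides and the jar hasn't moved. I'll retreat straight up.

Call:
move_arm(motion=[0,0,-0.2,0,0,0,-0.9,0,0,-0.5,0,0,0,-0.9,0,0,-1.0,0,0,0,-0.9,0,0,-1.8,0,0,0,-0.9,0,0,-2.6,0,0,0,-0.9,0,0,-3.4,0,0,0,-0.9,2,2,-4.0,0,0,0,-0.9,3,2,-4.0,0,0,0,-0.9,3.5,0,-4,0,0,0,-0.9,3.5,-1,-4,0,0,0,-0.9,3.5,-2,-4,0,0,0,-0.9,3.5,-3,-4,0,0,0,-0.9,3.5,-4,-4,0,0,0,-0.9,3.5,-5,-4,0,0,0,-0.9,3.5,-5,-4,0,0,0,-0.9,3.5,-5,-4,0,0,0,-0.9])

```text
time_s: 9.9
tcp_pos: [0.4075, -0.2475, 0.2366]
ee_rot: [[-1.0, 0.003, 0.002], [0.003, 1.0, -0.002], [-0.002, -0.002, -1.0]]
wrist_force: [-0.1, -0.2, -0.2]
gripper_width: 0.95
```

```bash
python3 -c "
from h import *
row([.547,-.0433,.2],90)
a=imaging.capture('scene');b=imaging.capture('top');cv2.imwrite('pics/f1s.png',a);cv2.imwrite('pics/f1t.png',b)
def c(im,x,y,w=80,h=60,s=5): return cv2.resize(im[y:y+h,x:x+w],None,fx=s,fy=s,interpolation=cv2.INTER_CUBIC)
cv2.imwrite('pics/f1.png',np.vstack([np.hstack([c(a,255,190),c(b,300,160)]),np.hstack([c(a,435,180),c(a,130,175)])]))
for n,im,x,y,w,h,z in(('scene',a,270,185,50,50,.095),('top',b,315,155,50,60,.095),('scene',a,140,170,60,50,.095),('top',b,420,190,70,60,.095)):
  q=im[y:y+h,x:x+w].astype(int);m=((q[...,2]-q[...,0]>25)&(q[...,2]>90)).astype(np.uint8)
  cs,_=cv2.findContours(m,0,1);k=max(cs,key=cv2.contourArea);e=cv2.fitEllipse(k);print(n,onz(n,e[0][0]+x,e[0][1]+y,z).round(4),np.round(e[1],1))
"
```

```text
t 9.9 tcp [ 0.4075 -0.2475  0.2366] F [-0.08 -0.21 -0.23] grip 0.95
row [-3.471  5.115  0.915] [-0.02   0.024 -0.03 ]
scene [ 0.5514 -0.0424  0.095 ] [22.6 35.3]
top [ 0.55   -0.0442  0.095 ] [29.5 29.7]
scene [ 0.4762 -0.2657  0.095 ] [20.1 35.1]Traceback (most recent call last):
  File "<string>", line 9, in <module>
    cs,_=cv2.findContours(m,0,1);k=max(cs,key=cv2.contourArea);e=cv2.fitEllipse(k);print(n,onz(n,e[0][0]+x,e[0][1]+y,z).round(4),np.round(e[1],1))
                                   ~~~^^^^^^^^^^^^^^^^^^^^^^^^
ValueError: max() iterable argument is empty
```

View pics/f1.png

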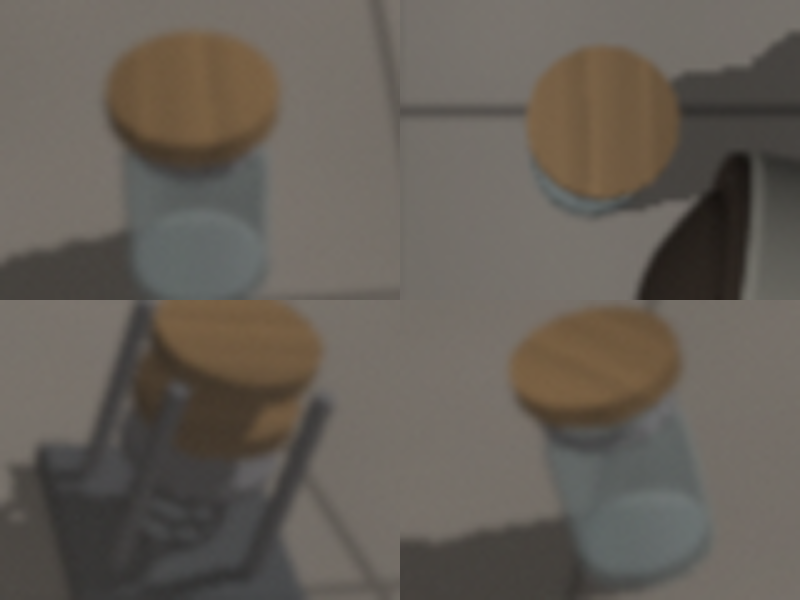

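View pics/f1t.png

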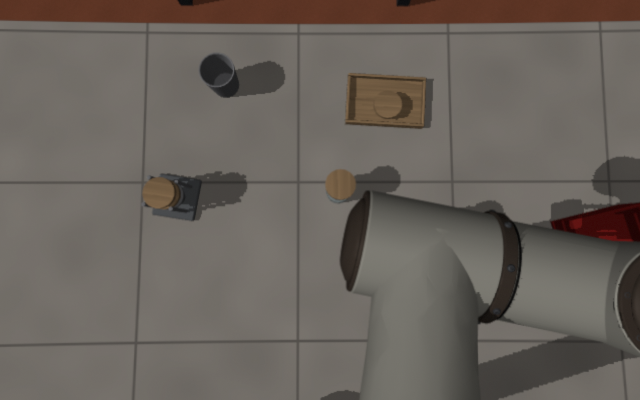

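The cap is on the open jar and looks centred. The next cap is up in the holder and the closed jar is unmoved. I'll check flatness numerically using the contour extents.

```bash
python3 - <<'E'
from h import *
a=cv2.imread('pics/f1s.png').astype(int);b=cv2.imread('pics/f1t.png').astype(int)
def meas(im,x,y,w,h):
    q=im[y:y+h,x:x+w];m=((q[...,2]-q[...,0]>22)&(q[...,2]>60)).astype(np.uint8)
    k=max(cv2.findContours(m,0,1)[0],key=cv2.contourArea)[:,0]+[x,y];return k.min(0)-.5,k.max(0)+.5
def pred(n,c):
    P=np.array([px(n,[c[0]+.03*np.cos(t),c[1]+.03*np.sin(t),z]) for t in np.linspace(0,6.28,90) for z in(.085,.095)])
    return P.min(0).round(1),P.max(0).round(1)
for c,bs,bt in(((.549,-.0437),(270,185,50,50),(315,155,50,60)),((.474,-.2677),(140,170,60,50),None)):
    print('scene',meas(a,*bs),pred('scene',c))
    if bt: print('top',meas(b,*bt),pred('top',c))
# tilt: line between left/right/back/front of top-face boundary by brightness column profile
for u in(285,293,301): print(u,a[192:228,u,2].tolist())
print(px('scene',[.579,-.0437,.095]),px('scene',[.579,-.0437,.085]),px('scene',[.519,-.0437,.095]))
E
```

```text
scene (array([275.5, 194.5]), array([311.5, 222.5])) (array([275.4, 195.2]), array([310.4, 222.7]))
top (array([324.5, 168.5]), array([355.5, 199.5])) (array([324.1, 169. ]), array([355. , 200.1]))
scene (array([150.5, 175.5]), array([186.5, 199.5])) (array([150.8, 175.8]), array([185.9, 200.5]))
285 [118, 118, 119, 119, 119, 115, 114, 112, 111, 112, 111, 113, 112, 113, 112, 111, 112, 111, 112, 113, 112, 113, 112, 112, 110, 100, 83, 72, 68, 69, 69, 74, 82, 89, 93, 93]
293 [119, 118, 120, 119, 120, 119, 120, 120, 119, 119, 117, 118, 118, 117, 116, 117, 117, 117, 117, 115, 116, 116, 116, 117, 116, 113, 105, 90, 77, 75, 73, 71, 69, 71, 79, 83]
301 [120, 119, 119, 120, 120, 120, 118, 120, 119, 119, 119, 118, 118, 118, 117, 117, 116, 116, 115, 115, 114, 114, 114, 112, 108, 98, 86, 80, 81, 80, 80, 82, 84, 88, 91, 91]
[293.90711534 218.31314357] [294.02091482 222.66022423] [291.9930272  195.27241173]
```

The extents match a flat cap at rim height to within about 1 px in both views. I'll hand it in.

```bash
python3 -c "
from station import r
print(r.finish_job(), r.sense()['time_s'])"
```

```text
the job is handed in; nothing more can be done
the job is handed in; nothing more can be done
```

The top cap is now on the open jar, plug down and flat on the rim, and the job is handed in. It took about 10 s of robot time.

I gripped the disc's edge across the holder's x axis, lifted it out and lowered it into the mouth. The rim pushed back with 4.4 N at contact, and I then released and backed off.

**Last checks:**
- **Cap on the jar:** its outline matches a level disc resting on the rim to about 1 px in both views. It is about 3 mm off the jar's first measured centre in x (the two views disagreed on that by a few mm), within the 7 mm of slack.
- **Holder:** the next cap has risen into the top position, and only one cap was taken.
- **Jars:** the open jar still stands where it was. The closed jar hasn't moved, but the final check of it used the scene view alone, because the arm hid it from the top camera.
- **Robot:** it was clear of everything, with no force at the wrist.

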